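# Take the finished bracket out of the sliding vise and rack it

### The job

The welded bracket in the vise is finished. Slide the vise's movable jaw well open, draw the bracket out from under the lip of the fixed jaw, lift it out and stand it on the rubber mat. Let go there and take it afresh across its narrow way, then stand it gently in the plywood rack, between the two side walls with its foot flat on the rack's floor, and leave it there, without tipping the bracket over or disturbing the things round about.

Things in the scene. Friction and masses are not known exactly. Their poses are not given: they have to be found in the camera images.
- bracket: plain steel bracket, about 0.35 kg: foot plate 64 (x) x 60 (y) x 8 mm with a rectangular tube 36 (x) x 60 (y) mm welded upright on its middle, 70 mm high in all. Origin: centre of the foot's underside, z up. The foot sticks out 14 mm past the tube on both x sides, flush on the y sides. It starts standing on the vise's bed, axes along the vise's; half a turn makes no difference.
- bracket_top (a point): centre of the bracket's top, 70 mm above its underside. The tube below it can be gripped 60 mm wide (fingers closing along the bracket's y) or 36 mm wide (along its x).
- vise: dark iron vise, fixed to the table. Origin on the table below the middle of the clamped bracket, z up; its movable jaw opens towards its -x. Bed 70 mm wide (y), from x -132 to +62 mm, four bolted lugs out to y +-52; the bed's top is 20 mm above the table.
- fixed_lip (a point): lower front edge, at mid width, of the fixed jaw's lip (x +22 mm from the vise's origin, 30 mm up). Fixed jaw: 50 mm wide, x +22 to +58, top 90 mm above the table, as high as the bracket; its face is 4 mm from the tube, no room for a finger. The lip overhangs the foot by 10 mm: move the bracket 12 to 18 mm towards the vise's -x (once the jaw is open) before it rises.
- vise_jaw (a joint): opening of the movable jaw, m: 0 is shut, grows as it slides towards the vise's -x, stop at 0.05. It slides with about 4 N of friction and stays where it is left. Shut, its lip overhangs the foot's near edge by 10 mm as well (x -34 to -22, 30 to 54 mm up) and its body reaches to x -80, 60 mm wide, top 60 mm up. It starts within 4 mm of shut.
- jaw_grip (a point): middle of the top edge of the grip fin standing on the movable jaw, and moving with it: fin 14 mm thick (along the vise's x), 50 mm wide (y), 41 mm up from the jaw's top; the point is 101 mm above the table. From the shut jaw's fin to the bracket's tube there are 44 mm. Axes as the vise's.
- mat: black rubber mat on the table, 150 x 150 x 3 mm; origin: centre of its underside. Fixed.
- rack: plywood rack of one stall, fixed to the table: floor 104 (x) x 84 (y) mm, its top 6 mm above the table; two side walls along x, 8 mm thick, inner faces at y +-34 mm, top 74 mm above the table; open at both x ends. Origin: on the table under its centre, z up.
- stall_floor (a point): centre of the top of the rack's floor, axes as the rack's; the bracket's underside goes here, bracket x along rack x, either way round. Its 60 mm side then lies across the stall with 4 mm free at each wall, its top 2 mm above the walls: no room for fingers at its 60 mm ends, only on its 36 mm way, along the rack's x.
- jelly_jar: bystander: squat pot with a screw lid, 68 mm wide, 61 mm high; origin under its centre
- bit_jar: bystander: round holder full of screwdriver bits, 47 mm wide, 86 mm high; origin under its centre
There are look-alikes about, which are no part of the job. What is shaped like the bracket but green or turquoise is not meant.

How it is judged:
By the outcome, as a careful person would: the job done as asked, in the order asked, and still so for the second after the job is handed in, with the robot touching nothing.
It also fails if it takes over 72 s, if anything falls off the work surface, if the arm or the gripper's body presses on something with over 40 N, if the wrist force passes 120 N, or if a joint passes its speed limit or range.

### The arm

A 6-joint arm with a two-finger parallel gripper is mounted at the origin on the work surface; the furniture and walls round the work are solid. World frame = base frame: x ahead of the robot, y to its left, z up, the work surface at z = 0. Lengths are in mm, angles in rad, forces in N, time in s.
With the tool pointing down it reaches from about 400 to 925 mm from the base axis. Payload 12.5 kg.
Tool frame: the origin (TCP) lies at the very end of the fingers, on their centre line; the grasp point (between the pads) lies 19 mm behind it; z points along the fingers, x is the direction in which the jaws open and shut, and the axes are right-handed (so a half turn about z gives the same grasp; the last joint's range is limited). The gripper opens to 95 mm and grips with 3 to 60 N. Pads are 20 mm wide; open, the fingers measure 119 mm over their backs; the gripper's body (75 mm by 180 mm) begins 59 mm behind the grasp point.
Start: joints at [1.194, 0.491, 1.559, -0, 1.092, -0.106], TCP at [167.172, 602.249, 181.061] pointing down, gripper open.
Joint ranges: [-3.1, 3.1], [-0.84, 2.19], [0.05, 2.79], [-1.13, 4.28], [0.06, 2.93], [-2.69, 2.69]. Speed limits (rad/s): [2.22, 2.22, 2.79, 3.14, 3.14, 3.14].

### API

Orientations are given as [roll, pitch, yaw] about the fixed x, y, z axes, in that order (R = Rz(yaw) Ry(pitch) Rx(roll)).
In Python, from cell import state, viewer, ticket, look_for, regions_of gives the robot as it stands.
- The arm moves only by the shell command python3 -m inch 'ROWS'. ROWS is JSON, a list of rows, each a list of 7 numbers: the turn, a rotation vector about the world's x, y, z in degrees, then the shift along the world's x, y, z in mm, then the opening, from -1 (shut) to 1 (fully open). In form: [[rx, ry, rz, tx, ty, tz, hand], ...]. A call has 1 to 10 rows; each row shifts and turns the commanded pose from where the row before left it; what a row does not reach is not made up. A row lasts 1/10 s, in which the tool goes at most 50 mm and 8.59 degrees, less where a joint would pass 70% of its speed; a pose out of reach is approached as far as the arm can. A call with a gripper value outside its range is refused whole. The fingers move at their own pace and stop on an object; the grip force is fixed at half the most. Time passes only in rows, so rows that do not move let the fingers close. It gives the time, the measured TCP pose, the force and the opening at its end, in the units of the state.
- state(): the state, without advancing time (a new reading comes with each control period).
- viewer.read_camera(name): name is "scene" or "top"; returns a dict with "color" (400x640x3 uint8, red, green, blue), "depth" (400x640 float32, mm along the optical axis (not along the pixel's ray), 0 where there is no reading), "fx", "fy", "cx", "cy" (pixels), "dist_coeffs" ([k1, k2, p1, p2, k3] as OpenCV has them; the pictures are not rectified), "position" and "orientation" of the camera in the world. Camera axes: x right, y down, z forward; pixel columns grow to the right and rows downward; lengths in mm; the calibration is good to about 2 mm. A picture is of the moment at which its call begins.
- ticket.job_done(): hands the job in, once; it reports no verdict.
Trained networks look in the newest picture that a camera, given by its name, has taken for a name from the list of things; names that differ only in an ending like _2 or _b are one class to them, and where a whole thing is asked for, a point or a joint stands for the part that bears it (a point fixed in the world has none). Each returns a list of dicts, best first, with "score" (0 to 1); they miss things now and then, are a little off and sometimes report something else, mostly with a low value. They report only what shows in the picture. A call takes as long as a camera call. They do not tell look-alikes from the thing itself.
- look_for(name, camera): "box" ([left, top, right, bottom] as shares, 0 to 1, of the picture: columns of its width, rows of its height, round what is visible of it).
- regions_of(name, camera): "pixels" (400x640 bool, what is visible of it) and "box" ([left, top, right, bottom] as shares, 0 to 1, of the picture: columns of its width, rows of its height, round what is visible of it).
The state is a dict: "t": time; "joints": joint angles; "qvel": joint speeds; "tau": joint torques, N m; "eef_pos": TCP position; "tcp_rot": TCP orientation; "ft_force": force on the tool from outside, world axes, zero at the start; "moment": the same for the moment, N m; "opening": opening from 0.0 (shut) to 1.0 (fully open).
Only numpy, scipy, OpenCV 4.12 (cv2) and the standard library are available. Lean on these libraries where they do the work, as an engineer would, in place of code of your own. Each camera call takes 0.05 s, during which the arm holds its last target. There are 200 camera calls.

## Working session

There is one attempt and no reset: what is moved stays moved. The work goes in short steps, Python scripts to look and compute and a shell command to move; the robot and the scene stay as the last step left them, time stands still between calls to the robot, and variables do not carry over. Pictures are saved under pics/ and viewed, on a budget of 10 in all, crops included, one or two more only if the job needs it, and the job is handed in when it is done.

```bash
ls; mkdir -p pics; cat > h.py <<'E'
import numpy as np, cv2
from cell import state, viewer, ticket, look_for, regions_of
from scipy.spatial.transform import Rotation as R
def cam(n):
    c=viewer.read_camera(n); o=np.array(c["orientation"])
    c["R"]=o if o.shape==(3,3) else (R.from_euler('xyz',o).as_matrix() if o.size==3 else None)
    c["K"]=np.array([[c["fx"],0,c["cx"]],[0,c["fy"],c["cy"]],[0,0,1.]]); c["d"]=np.array(c["dist_coeffs"],float)
    return c
def cloud(c):
    h,w=c["depth"].shape; v,u=np.mgrid[:h,:w]
    p=cv2.undistortPoints(np.stack([u,v],-1).reshape(-1,1,2).astype(np.float64),c["K"],c["d"]).reshape(h,w,2)
    P=np.dstack([p,np.ones((h,w))])*c["depth"][...,None]
    W=P@c["R"].T+np.array(c["position"]); W[c["depth"]<=0]=np.nan
    return W
def proj(c,X):
    rv=c["R"].T; t=-rv@np.array(c["position"])
    return cv2.projectPoints(np.float64(X).reshape(-1,1,3),cv2.Rodrigues(rv)[0],t,c["K"],c["d"])[0].reshape(-1,2)
E
python3 - <<'E'
from h import *
print(state())
for n in ("scene","top"):
    c=cam(n); print(n,c["position"],c["orientation"],c["fx"],c["dist_coeffs"])
    cv2.imwrite(f"pics/{n}0.png",c["color"][...,::-1]); W=cloud(c)
    for k in ("bracket","vise","vise_jaw","mat","rack","jelly_jar","bit_jar"):
        for r in regions_of(k,n)[:4]:
            b=np.array(r["box"])*[640,400,640,400]; q=W[r["pixels"]]; print(k,round(r["score"],2),b.round(),np.nanmedian(q,0).round(),"zmax",np.nanpercentile(q[:,2],97).round())
E
```

```text
pics
{'t': 0.0, 'joints': array([ 1.19441943e+00,  4.91548989e-01,  1.55945309e+00, -2.02317474e-05,
        1.09171408e+00, -1.05606767e-01]), 'qvel': array([-6.42806964e-05,  3.31941271e-04, -1.56148086e-03, -2.41854283e-03,
       -1.50555690e-04, -2.97976000e-04]), 'tau': array([-3.64022606e-03, -6.12639070e+01, -2.58183968e+01,  6.91751833e-02,
        4.81904950e-02, -5.62737262e-05]), 'eef_pos': array([167.05204964, 601.96241501, 180.4670899 ]), 'tcp_rot': array([-3.14149207e+00,  1.11913017e-03,  1.30003559e+00]), 'ft_force': array([ 0.18252028,  0.27188005, -0.94232868]), 'moment': array([-0.02616064,  0.06015814,  0.04238021]), 'opening': 0.996703915986632}
scene [  -5.62221544 -955.36768689  570.22551618] [-2.03181048e+00  9.16447412e-04 -4.89550326e-01] 457.20748125948785 [0.01357551 0.         0.         0.         0.        ]
bracket 0.96 [308. 161. 337. 192.] [545.  52.  65.] zmax 89.0
bracket 0.76 [225. 171. 255. 209.] [335. 127.  38.] zmax 68.0
bracket 0.69 [292. 151. 310. 172.] [565. 199.  57.] zmax 71.0
vise 0.93 [272. 154. 344. 211.] [483.  50.  27.] zmax 93.0
vis
[... 587 characters left out ...]
 448.3472541119144 [-0.11709976  0.          0.          0.          0.        ]
bracket 0.83 [203. 153. 233. 180.] [577. 209.  50.] zmax 72.0
bracket 0.81 [249. 166. 275. 184.] [553.  74.  72.] zmax 93.0
bracket 0.62 [227. 241. 252. 264.] [340. 137.  51.] zmax 72.0
vise 0.77 [244. 152. 287. 226.] [491.  67.  29.] zmax 101.0
vise 0.29 [251. 167. 277. 185.] [553.  75.  73.] zmax 93.0
vise_jaw 0.56 [253. 183. 276. 206.] [499.  67.  60.] zmax 103.0
mat 0.63 [302. 189. 361. 246.] [ 446. -119.    3.] zmax 8.0
rack 0.72 [396. 188. 432. 229.] [ 477. -353.    9.] zmax 76.0
jelly_jar 0.75 [310. 147. 334. 173.] [600. -85.  61.] zmax 65.0
bit_jar 0.71 [345. 150. 361. 167.] [ 607. -179.   49.] zmax 75.0
```

```bash
python3 - <<'E'
from h import *
a=cv2.imread("pics/top0.png"); cv2.imwrite("pics/top0c.png",cv2.resize(a[130:290,180:450],None,fx=2.9,fy=2.9,interpolation=cv2.INTER_CUBIC))
a=cv2.imread("pics/scene0.png"); cv2.imwrite("pics/scene0c.png",cv2.resize(a[130:310,200:450],None,fx=3.2,fy=3.2,interpolation=cv2.INTER_CUBIC))
E
```

```text
(no output)
```

View pics/top0c.png

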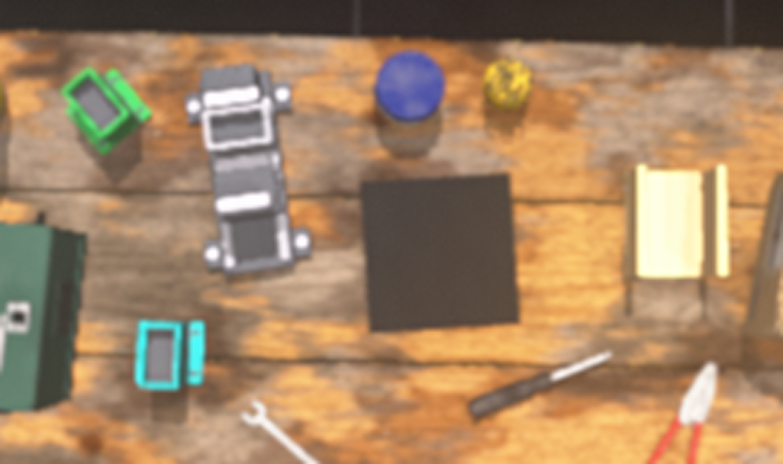

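View pics/scene0c.png

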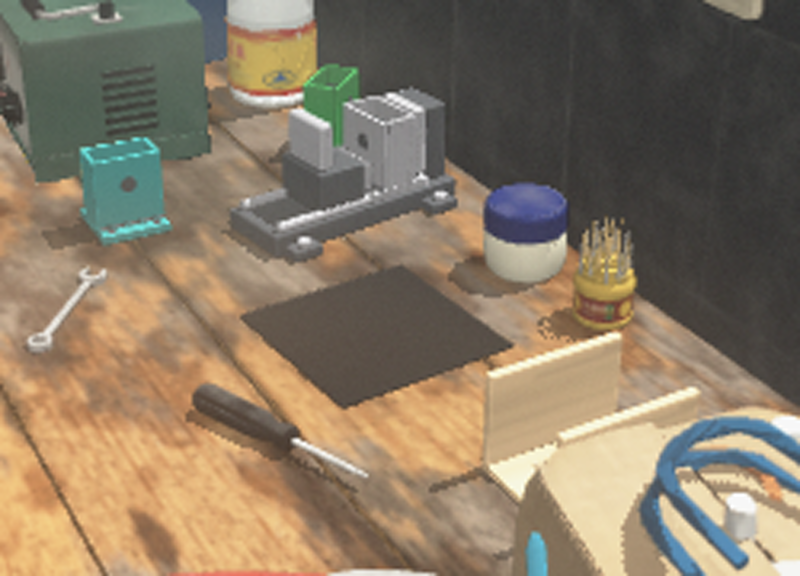

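```bash
cat >> h.py <<'E'
from scipy.optimize import least_squares
def B(x0,x1,y0,y1,z0,z1): return np.array([[x0,y0,z0],[x1,y1,z1]],float)
def sdf(P,boxes):
    o=[]
    for b in boxes:
        q=abs(P-b.mean(0))-(b[1]-b[0])/2
        o.append(np.linalg.norm(np.maximum(q,0),axis=1)+np.minimum(q.max(1),0))
    return np.min(o,0)
def BR(x=0,y=0,z=0):
    L=[B(-32,32,-30,30,0,8),B(-18,-15,-30,30,8,70),B(15,18,-30,30,8,70),B(-18,18,-30,-27,8,70),B(-18,18,27,30,8,70)]
    return [b+[x,y,z] for b in L]
VISE=[B(-132,62,-35,35,0,20),B(22,58,-25,25,20,90),B(22,34,-25,25,30,54)]
def JAW(d): return [B(-80-d,-34-d,-30,30,20,60),B(-34-d,-22-d,-30,30,30,54),B(-69-d+0,-55-d,-25,25,60,101)]
for_fin=None
RACK=[B(-52,52,-42,42,0,6),B(-52,52,34,42,0,74),B(-52,52,-42,-34,0,74)]
def fit(W,mod,p0,zmin,rad,n=3,zmax=130):
    """p=(x,y,yaw,extras...); mod(extras)->boxes"""
    P=W.reshape(-1,3); P=P[np.isfinite(P).all(1)]
    P=P[(np.hypot(*(P[:,:2]-p0[:2]).T)<rad)&(P[:,2]>zmin)&(P[:,2]<zmax)]
    def f(p,P=P):
        Q=(P-[p[0],p[1],0])@R.from_euler('z',p[2]).as_matrix()
        return np.clip(sdf(Q,mod(p[3:])),-15,15)
    p=np.array(p0,float)
    for s in (8,3,1.5):
        r=least_squares(f,p,loss='soft_l1',f_scale=s,x_scale=[1,1,.02]+[1]*(len(p)-3),diff_step=1e-4); p=r.x
    return p,np.median(abs(f(p))),len(P)
E
python3 - <<'E'
from h import *
# fin position along jaw: 44 mm from fin to tube (-18) => front at -62
import h
C={n:cam(n) for n in("scene","top")}; Ws={n:cloud(c) for n,c in C.items()}
both=np.concatenate([w.reshape(-1,3) for w in Ws.values()])
def vm(e): return VISE+BR(0,0,20)+[B(-80-e[0],-34-e[0],-30,30,20,60),B(-34-e[0],-22-e[0],-30,30,30,54),B(-76-e[0],-62-e[0],-25,25,60,101)]
np.set_printoptions(precision=2,suppress=True)
for n,w in [*Ws.items(),("both",both)]:
    print(n,"vise",*fit(w,vm,[550,68,.14,2],8,110))
    print(n,"rack",*fit(w,lambda e:RACK,[480,-342,.03],3,75,zmax=85))
for n,w in Ws.items():
    m=regions_of("mat",n)[0]["pixels"].astype(np.uint8); q=w[m>0]; q=q[(q[:,2]<8)]
    print("mat",n,cv2.minAreaRect(q[:,:2].astype(np.float32)), np.nanmedian(q[:,2]))
    for k in("jelly_jar","bit_jar"):
        for r in regions_of(k,n)[:2]:
            q=w[r["pixels"]]; print(k,n,(np.nanpercentile(q,3,axis=0)+np.nanpercentile(q,97,axis=0))[:2]/2)
E
```

```text
scene vise [550.22  77.97   0.16   0.64] 1.185714501593484 1863
scene rack [ 476.2  -341.51    0.02] 0.8160984026850002 1613
top vise [552.63  76.27   0.16   0.65] 1.5955308885651291 1733
top rack [ 478.63 -342.37    0.02] 1.0521554921370155 1290
both vise [551.48  77.8    0.16   1.57] 1.4108945074699957 3596
both rack [ 476.66 -341.75    0.02] 0.9588945303278109 2903
mat scene ((444.76190185546875, -113.6266860961914), (156.69114685058594, 161.78424072265625), 4.403043746948242) 1.7790488119245538
jelly_jar scene [594.23 -90.25]
bit_jar scene [ 606.02 -183.05]
mat top ((446.1058654785156, -119.31555938720703), (149.53697204589844, 149.9502410888672), 5.121171951293945) 2.865918384916654
jelly_jar top [600.31 -84.64]
bit_jar top [ 607.99 -179.95]
```

```bash
python3 - <<'E'
from h import *
W=np.concatenate([cloud(cam(n)).reshape(-1,3) for n in("scene","top")]); W=W[np.isfinite(W).all(1)]
g=50
for y in range(750,-500,-g):
    print(y,[int(np.percentile(q,98)) if len(q:=W[(W[:,1]//g==y//g)&(W[:,0]//g==x//g)][:,2])>3 else -1 for x in range(50,800,g)])
E
```

```text
750 [-1, -1, -1, -1, -1, -1, -1, -1, -1, -1, -1, -1, -1, -1, -1]
700 [-1, -1, 135, 237, 5, 5, 5, 195, 199, 200, 201, 7, 4, -1, -1]
650 [53, 84, 257, 328, 5, 5, 6, 198, 200, 201, 200, 5, 6, -1, -1]
600 [86, 443, 351, 328, 237, 5, 5, 195, 200, 200, 200, 6, 5, -1, -1]
550 [474, 480, 477, 481, 239, 6, 5, 184, 200, 200, 201, 200, 5, -1, -1]
500 [494, 338, 498, 487, 239, 5, 6, 148, 199, 200, 200, 199, 5, -1, -1]
450 [89, 495, 570, 240, 240, 4, 6, 125, 199, 199, 198, 197, 5, -1, -1]
400 [87, 654, 637, 164, 239, 153, 162, 150, 148, 5, 141, 4, 6, -1, -1]
350 [83, 657, 647, 4, 140, 159, 154, 149, 148, 144, 182, 151, 5, -1, -1]
300 [5, 628, 5, 4, 145, 160, 149, 149, 149, 140, 175, 146, 5, -1, -1]
250 [5, 5, 4, 4, 147, 158, 162, 149, 148, 5, 7, 5, 5, -1, -1]
200 [5, 4, 5, 4, 140, 144, 146, 146, 144, 68, 73, 72, 5, -1, -1]
150 [5, 4, 4, 5, 4, 71, 71, 4, 5, 52, 71, 6, 4, -1, -1]
100 [12, 4, 4, 4, 5, 70, 69, 14, 6, 89, 92, 90, 5, -1, -1]
50 [235, 14, 4, 4, 8, 5, 5, 26, 102, 90, 93, 93, 3, -1, -1]
0 [281, 246, 4, 6, 7, 4, 5, 26, 98, 85, 88, 12, 3, -1, -1]
-50 [280, 260, 4, 7, 4, 4, 4, 5, 5, 5, 5, 6, 4, -1, -1]
-100 [259, 235, 3, 4, 4, 5, 6, 8, 7, 6, 64, 66, 5, -1, -1]
-150 [186, 4, 3, 4, 4, 4, 6, 8, 7, 6, 61, 63, 3, -1, -1]
-200 [3, 3, 4, 4, 20, 22, 5, 7, 6, 6, 64, 78, 3, -1, -1]
-250 [3, 3, 4, 4, 4, 19, 4, 4, 3, 4, 12, 33, 4, -1, -1]
-300 [3, 3, 3, 3, 3, 12, 3, 5, 67, 69, 4, 4, 5, -1, -1]
-350 [3, 2, 7, 8, 8, 3, 3, 73, 75, 74, 4, 4, 3, -1, -1]
-400 [2, 2, 7, 8, 10, 10, 3, 74, 76, 74, 5, 5, 3, -1, -1]
-450 [2, 3, 3, 2, 3, 3, 108, 112, 107, 106, 4, 4, 2, -1, -1]
```

```bash
python3 -m inch '[[0,0,0,0,0,45,1],[0,0,0,0,0,45,1],[0,0,2,24,-41,0,1],[0,0,2,24,-41,0,1],[0,0,2,24,-41,0,1],[0,0,2,24,-41,0,1],[0,0,2,24,-41,0,1],[0,0,2,24,-41,0,1],[0,0,2,24,-41,0,1],[0,0,2,24,-41,0,1]]'
```

```text
t: 2.3
eef_pos: [359.7, 272.5, 271.3]
tcp_rot: [3.141, -0.0, 1.581]
ft_force: [0.7, 0.5, -0.0]
opening: 0.998
```

```bash
python3 -m inch '[[0,0,2,24.5,-41,0,1],[0,0,2,24.5,-41,0,1],[0,0,2,24.5,-41,0,1],[0,0,2,24.5,-41,0,1],[0,0,0.6,24.6,-42,0,1],[0,0,0,0,0,-40,1],[0,0,0,0,0,-45,1],[0,0,0,0,0,-45,1],[0,0,0,0,0,-15,1],[0,0,0,0,0,0,1]]'
python3 - <<'E'
from h import *
c=cam("scene"); print(state()["eef_pos"],state()["tcp_rot"])
cv2.imwrite("pics/s1.png",cv2.resize(c["color"][110:230,240:400,::-1],None,fx=5,fy=5,interpolation=cv2.INTER_CUBIC))
E
```

```text
t: 3.3
eef_pos: [480.7, 68.2, 124.2]
tcp_rot: [-3.138, -0.001, 1.729]
ft_force: [1.3, 0.2, 0.7]
opening: 0.997
[481.62076676  68.22148541 125.73463777] [-3.14006215e+00 -3.11291009e-04  1.72934122e+00]
```

View pics/s1.png

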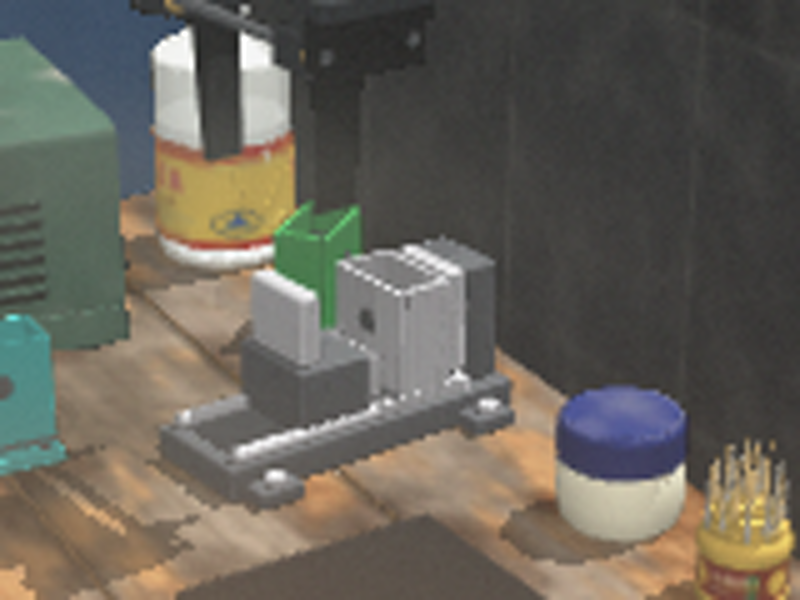

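```bash
python3 -m inch '[[0,0,0,0.5,-2,-30,1],[0,0,0,0,0,-27,1],[0,0,0,0,0,0,0.2],[0,0,0,0,0,0,0.2],[0,0,0,0,0,0,-0.3],[0,0,0,0,0,0,-0.3],[0,0,0,0,0,0,-0.3],[0,0,0,0,0,0,-0.3]]'
```

```text
t: 4.15
eef_pos: [482.5, 66.3, 69.6]
tcp_rot: [3.141, 0.0, 1.729]
ft_force: [-0.6, -0.2, 0.4]
opening: 0.553
```

```bash
python3 -m inch '[[0,0,0,0,0,0,-0.5],[0,0,0,-3.7,-0.6,0,-0.5],[0,0,0,-6,-1,0,-0.5],[0,0,0,-6,-1,0,-0.5],[0,0,0,-6,-1,0,-0.5],[0,0,0,-6,-1,0,-0.5],[0,0,0,-6,-1,0,-0.5],[0,0,0,-6,-1,0,-0.5],[0,0,0,-6,-1,0,-0.5],[0,0,0,0,0,0,-0.5]]'
```

```text
t: 5.15
eef_pos: [435.8, 58.6, 69.1]
tcp_rot: [-3.141, -0.0, 1.729]
ft_force: [0.4, -0.3, 0.0]
opening: 0.249
```

```bash
python3 - <<'E'
from h import *
c=cam("scene"); print(state()["eef_pos"],state()["opening"],state()["ft_force"])
cv2.imwrite("pics/s2.png",cv2.resize(c["color"][110:230,240:400,::-1],None,fx=5,fy=5,interpolation=cv2.INTER_CUBIC))
E
```

```text
[436.351269    58.59072914  69.15647959] 0.2457586102374304 [ 0.96912785  0.07233525 -0.14706715]
```

View pics/s2.png

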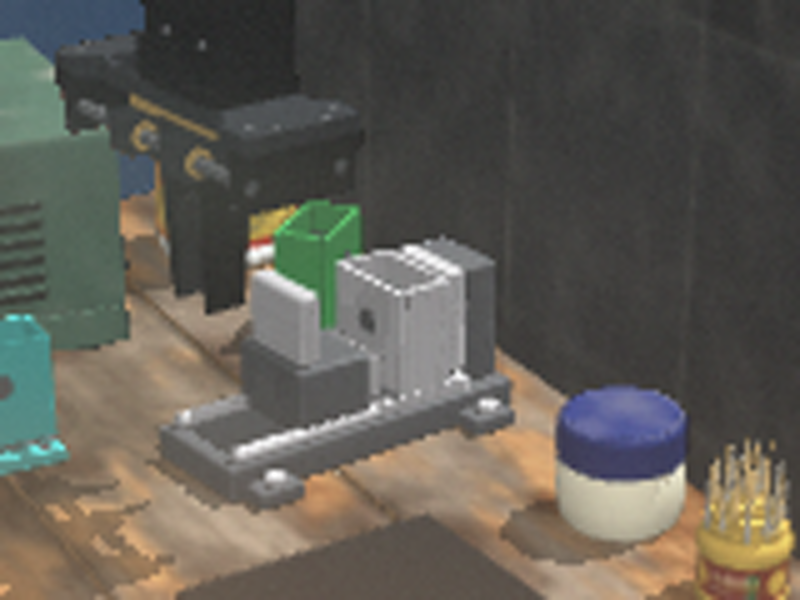

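```bash
python3 - <<'E'
from h import *
np.set_printoptions(precision=1,suppress=True)
s=state(); p=s["eef_pos"]; print(p,s["joints"],s["tcp_rot"])
for n in("scene","top"):
    c=cam(n); W=cloud(c); print(n,proj(c,p),proj(c,[551.4,77.5,90]))
    if n=="scene":
        for (x,y) in((225,290),(185,270),(210,290),(250,180)):
            u,v=240+x//5,110+y//5; print(u,v,W[v,u])
    a=c["color"].copy(); q=proj(c,p).astype(int)[0]; cv2.circle(a,tuple(q),3,(255,0,0),1)
    cv2.imwrite(f"pics/c_{n}.png",a[...,::-1])
    Q=W.reshape(-1,3); Q=Q[np.isfinite(Q).all(1)]; Q=Q[(abs(Q[:,0]-440)<140)&(abs(Q[:,1]-120)<180)&(Q[:,2]>205)&(Q[:,2]<300)]; print(len(Q),np.percentile(Q,[3,50,97],axis=0) if len(Q) else 0)
a=cv2.imread("pics/c_top.png")[100:300,160:420]; cv2.imwrite("pics/c_topc.png",cv2.resize(a,None,fx=3,fy=3))
E
```

```text
[436.4  58.6  69.2] [-0.   0.4  2.1  0.   0.6 -1.7] [ 3.1 -0.   1.7]
scene [[282.9 180.8]] [[317.8 163.3]]
285 168 [435.5  40.3 112.8]
277 164 [425.3  67.9 115.9]
282 168 [425.9  37.6 115.7]
290 146 [421.8 -23.9 195.8]
1596 [[396.9 -30.7 207.9]
 [422.3  17.8 241. ]
 [470.4 129.6 295.5]]
top [[267.1 217.8]] [[260.6 174.5]]
351 [[417.1 -31.4 219.1]
 [447.2 -16.6 223.3]
 [480.7  -2.5 227.4]]
```

View pics/c_topc.png

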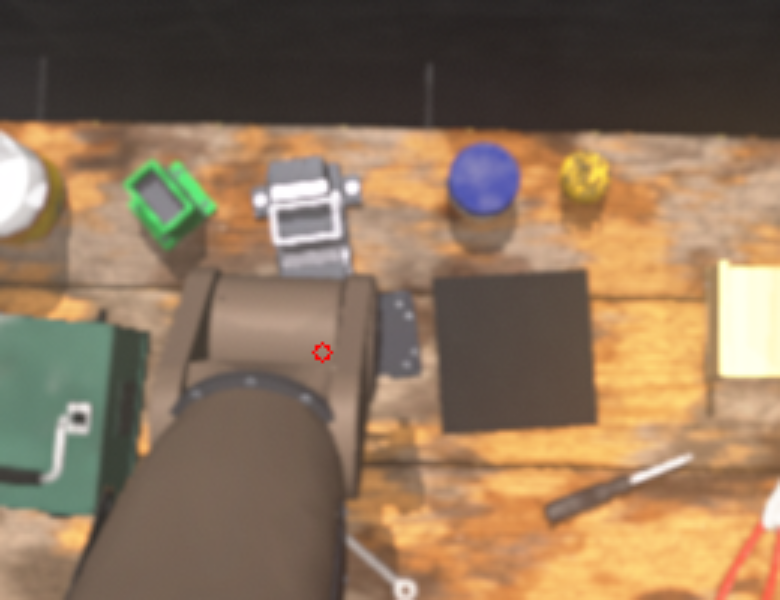

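```bash
python3 - <<'E'
from h import *
np.set_printoptions(precision=1,suppress=True)
c=cam("scene"); W=cloud(c)
for u in (276,279,283,286):
    for v in range(160,184,2): print(u,v,c["color"][v,u],W[v,u])
E
```

```text
276 160 [61 61 58] [423.6  69.2 126.9]
276 162 [61 63 60] [422.9  68.3 121.8]
276 164 [61 61 59] [422.1  67.  116.8]
276 166 [62 61 59] [421.7  66.6 111.4]
276 168 [59 59 57] [421.2  65.8 106.2]
276 170 [153 137 118] [514.1 288.9  -2. ]
276 172 [176 160 139] [508.5 276.1  -2.9]
276 174 [166 149 131] [501.3 259.6  -2. ]
276 176 [123 103  82] [497.  250.   -4.2]
276 178 [153 137 117] [490.7 235.6  -4. ]
276 180 [176 145 114] [481.3 213.8  -0. ]
276 182 [157 134 108] [476.5 203.   -1.3]
279 160 [62 64 60] [433.1  71.8 124.2]
279 162 [61 61 59] [432.4  70.6 119.2]
279 164 [60 60 57] [432.1  70.4 113.7]
279 166 [61 61 59] [433.5  74.4 106.3]
279 168 [105  98  88] [432.7  73.1 101.2]
279 170 [152 136 117] [521.6 282.3  -1.1]
279 172 [164 147 129] [514.  264.9   0.2]
279 174 [162 144 126] [510.9 258.3  -3.5]
279 176 [154 135 117] [502.4 238.9  -1. ]
279 178 [100  86  70] [497.8 228.9  -2.8]
279 180 [140 121  99] [491.5 214.6  -2.5]
279 182 [152 132 103] [485.7 201.5  -2.6]
283 160 [57 58 54] [429.6  37.9 136.9]
283 162 [53 53 49] [429.5  38.2 131.3]
283 164 [54 53 50] [429.9  39.5 125.3]
283 166 [54 54 51] [430.   40.1 119.6]
283 168 [55 51 51] [429.8  40.2 114. ]
283 170 [51 51 48] [429.7  40.3 108.4]
283 172 [100  91  82] [431.4  44.6 100.8]
283 174 [164 144 127] [520.5 249.1  -1.9]
283 176 [160 140 123] [513.3 233.2  -1. ]
283 178 [139 120 101] [507.1 219.6  -1.1]
283 180 [115  97  82] [501.2 206.6  -1.4]
283 182 [98 80 63] [497.5 198.6  -4. ]
286 160 [56 57 54] [439.8  42.2 133.4]
286 162 [53 52 50] [438.9  40.4 128.8]
286 164 [54 54 50] [438.4  39.7 123.6]
286 166 [52 53 49] [438.5  40.3 117.8]
286 168 [54 53 50] [438.7  41.2 111.8]
286 170 [53 51 49] [439.5  43.4 105.3]
286 172 [165 148 128] [534.5 257.1  -1. ]
286 174 [165 147 129] [528.2 243.4  -1.3]
286 176 [159 142 124] [522.3 230.6  -1.9]
286 178 [93 82 71] [514.3 213.3  -0.2]
286 180 [90 80 71] [508.9 201.5  -1. ]
286 182 [119 101  86] [503.8 190.6  -2.1]
```

```bash
python3 -m inch '[[0,0,0,0,0,30,1],[0,0,0,0,0,25,1],[0,0,0,0,0,0,1],[0,0,0,0,0,0,1],[0,0,0,0,0,0,1],[0,0,0,0,0,0,1],[0,0,0,0,0,0,1]]'
cat >> h.py <<'E'
def fingers():
    s=state(); p=s["eef_pos"]; yaw=s["tcp_rot"][2]; c=cam("scene"); W=cloud(c)
    # points near the hand in tool-ish frame (x'=opening dir, y'=other horizontal)
    Q=(W-[p[0],p[1],0])@R.from_euler('z',yaw).as_matrix()
    dark=c["color"].max(-1)<85
    m=dark&(abs(Q[...,0])<75)&(abs(Q[...,1])<30)&(W[...,2]>p[2]-5)&(W[...,2]<p[2]+72)
    n,l,st,_=cv2.connectedComponentsWithStats(m.astype(np.uint8))
    for i in range(1,n):
        if st[i,4]>25:
            q=Q[l==i]; print("blob px",st[i],"x' y' z  pct 3/50/97",np.percentile(q,[3,50,97],axis=0).round(1).tolist(),"zmin-eef",(q[:,2].min()-p[2]).round(1))
    print("eef",p.round(1),s["opening"].round(3)); return c
E
python3 - <<'E'
from h import *
fingers()
E
```

```text
t: 6.05
eef_pos: [436.3, 58.6, 123.4]
tcp_rot: [-3.14, -0.0, 1.729]
ft_force: [0.3, -0.3, -1.8]
opening: 0.781
blob px [268 131   9  16 120] x' y' z  pct 3/50/97 [[35.0, -8.3, 157.5], [39.3, 4.5, 176.5], [43.6, 13.8, 195.1]] zmin-eef 32.5
blob px [286 139   9  17 119] x' y' z  pct 3/50/97 [[-46.7, -7.9, 157.7], [-42.9, 4.1, 177.1], [-37.4, 13.7, 194.6]] zmin-eef 33.2Traceback (most recent call last):
  File "<stdin>", line 2, in <module>
  File "h.py", line 54, in fingers
    print("eef",p.round(1),s["opening"].round(3)); return c
                           ^^^^^^^^^^^^^^^^^^
AttributeError: 'float' object has no attribute 'round'
```

```bash
python3 -m inch '[[0,0,0,24,3.2,0,1],[0,0,0,24,3.2,0,1],[0,0,0,0,0,-30,1],[0,0,0,0,0,-30,1],[0,0,0,0,0,-28,1],[0,0,0,0,0,0,0.2],[0,0,0,0,0,0,0],[0,0,0,0,0,0,-0.3],[0,0,0,0,0,0,-0.3],[0,0,0,0,0,0,-0.3]]'; python3 -m inch '[[0,0,0,0,0,0,-0.3],[0,0,0,0,0,0,-0.3]]'
```

```text
t: 7.1
eef_pos: [485.0, 65.1, 37.0]
tcp_rot: [3.14, 0.0, 1.729]
ft_force: [0.0, 0.2, -0.1]
opening: 0.635
t: 7.3
eef_pos: [484.4, 66.5, 36.6]
tcp_rot: [3.141, -0.002, 1.728]
ft_force: [-1.7, 18.2, 5.0]
opening: 0.523
```

```bash
python3 -m inch '[[0,0,0,-0.3,1.5,0,-0.4],[0,0,0,-3,-0.5,0,-0.4],[0,0,0,-6,-1,0,-0.4],[0,0,0,-6,-1,0,-0.4],[0,0,0,-6,-1,0,-0.4]]'
```

```text
t: 7.8
eef_pos: [464.1, 63.3, 36.6]
tcp_rot: [3.139, -0.0, 1.728]
ft_force: [3.7, 5.0, 5.0]
opening: 0.526
```

```bash
python3 -m inch '[[0,0,0,-6,-1,0,-0.4],[0,0,0,-6,-1,0,-0.4],[0,0,0,-6,-1,0,-0.4],[0,0,0,-6,-1,0,-0.4],[0,0,0,-2,-0.3,0,-0.4],[0,0,0,0,0,0,-0.4]]'
```

```text
t: 8.4
eef_pos: [437.5, 59.1, 36.6]
tcp_rot: [3.14, -0.0, 1.728]
ft_force: [1.4, 6.0, 6.4]
opening: 0.527
```

```bash
python3 -m inch '[[0,0,0,0,0,0,1],[0,0,0,0,0,0,1],[0,0,0,0,0,0,1],[0,0,0,0,0,40,1],[0,0,0,0,0,45,1],[0,0,0,38,6.5,0,1],[0,0,0,39,6.5,0,1],[0,0,0,39,6,0,1],[0,0,0,0,0,0,1],[0,0,0,0,0,0,1]]'
python3 - <<'E'
from h import *
try: fingers()
except Exception: pass
np.set_printoptions(precision=2,suppress=True)
print(state()["eef_pos"])
def vm(e): return VISE+BR(0,0,20)+[B(-80-e[0],-34-e[0],-30,30,20,60),B(-34-e[0],-22-e[0],-30,30,30,54),B(-76-e[0],-62-e[0],-25,25,60,101)]
print(fit(cloud(cam("scene")),vm,[551,77.5,.16,45],8,150,zmax=105))
E
```

```text
t: 9.4
eef_pos: [552.9, 77.7, 120.3]
tcp_rot: [-3.14, -0.0, 1.73]
ft_force: [-0.0, -0.7, -0.5]
opening: 1.0
blob px [302 123   9  15 117] x' y' z  pct 3/50/97 [[46.3, -10.6, 153.7], [50.1, 3.8, 173.4], [56.1, 14.5, 190.9]] zmin-eef 31.9
blob px [326 132   9  16 111] x' y' z  pct 3/50/97 [[-57.0, -9.2, 154.2], [-53.3, 4.5, 173.8], [-49.0, 14.8, 191.4]] zmin-eef 32.5
[552.3   77.68 120.49]
(array([551.01,  77.99,   0.16,  48.88]), np.float64(1.3667005186152537), 2423)
```

```bash
python3 -m inch '[[0,0,0,0,0,-35,1],[0,0,0,0.5,0.3,-35,1],[0,0,0,0,0,-35,1],[0,0,0,0,0,0,0.4],[0,0,0,0,0,0,0.2],[0,0,0,0,0,0,0.1],[0,0,0,0,0,0,0.1],[0,0,0,0,0,0,0.1],[0,0,0,0,0,0,0.1]]'
```

```text
t: 10.4
eef_pos: [554.7, 77.7, 17.6]
tcp_rot: [3.139, 0.001, 1.73]
ft_force: [-0.3, -4.0, 8.1]
opening: 0.627
```

```bash
python3 -m inch '[[0,0,0,0,0,0,0],[0,0,0,-3,-0.5,0,0],[0,0,0,-3,-0.5,0,0],[0,0,0,-3,-0.5,0,0],[0,0,0,-3,-0.5,0,0],[0,0,0,-3,-0.5,0,0],[0,0,0,0,0,0,0]]'; python3 -m inch '[[0,0,0,0,0,2,0],[0,0,0,0,0,5,0],[0,0,0,0,0,8,0]]'
```

```text
t: 11.1
eef_pos: [540.7, 75.6, 17.6]
tcp_rot: [3.136, 0.001, 1.729]
ft_force: [5.1, 0.1, 7.2]
opening: 0.63
t: 11.4
eef_pos: [538.0, 75.6, 31.0]
tcp_rot: [-3.14, -0.0, 1.729]
ft_force: [-0.3, -0.1, -4.0]
opening: 0.628
```

```bash
python3 -m inch '[[0,0,0,0,0,30,0],[0,0,0,0,0,35,0],[0,0,0,0,0,35,0],[0,0,0,-10,-20,0,0],[0,0,0,-18,-38,0,0],[0,0,0,-18,-38,0,0],[0,0,0,-18,-38,0,0],[0,0,0,-18,-38,0,0],[0,0,0,-8,-22,0,0],[0,0,0,0,0,0,0]]'
python3 - <<'E'
from h import *
np.set_printoptions(precision=2,suppress=True)
p=state()["eef_pos"]; print(p)
c=cam("scene"); W=cloud(c)
print(fit(W,lambda e:BR(0,0,e[0]),[p[0]-3,p[1],.16,p[2]+2],p[2]-10,50,zmax=p[2]+80))
cv2.imwrite("pics/s3.png",cv2.resize(c["color"][110:270,240:440,::-1],None,fx=4,fy=3.75,interpolation=cv2.INTER_CUBIC))
E
```

```text
t: 12.4
eef_pos: [447.6, -120.5, 131.5]
tcp_rot: [-3.141, 0.0, 1.726]
ft_force: [0.5, 0.1, -3.9]
opening: 0.629
[ 447.62 -120.55  131.54]
(array([ 445.29, -123.6 ,    0.14,  134.26]), np.float64(1.0513145812556282), 1110)
```

View pics/s3.png

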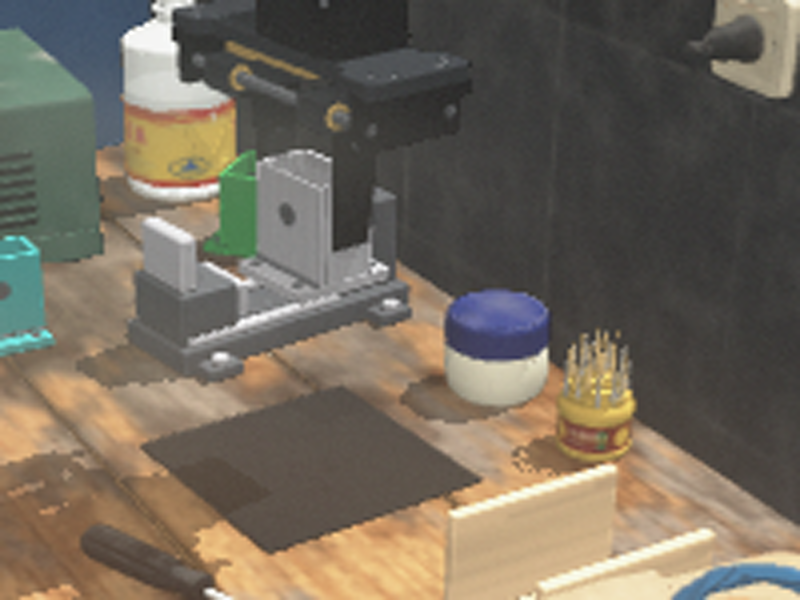

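```bash
python3 -m inch '[[0,0,0,0,0,-35,0],[0,0,0,0,0,-40,0],[0,0,0,0,0,-35,0],[0,0,0,0,0,-14,0],[0,0,0,0,0,-2,0],[0,0,0,0,0,0,0]]';python3 -m inch '[[0,0,0,0,0,-1.5,0],[0,0,0,0,0,-1.5,0],[0,0,0,0,0,-1,0],[0,0,0,0,0,-1,0],[0,0,0,0,0,0,0]]'
```

```text
t: 13.05
eef_pos: [449.1, -117.9, 5.3]
tcp_rot: [-3.141, -0.0, 1.73]
ft_force: [0.4, -0.6, -3.5]
opening: 0.631
t: 13.55
eef_pos: [448.9, -118.5, 0.5]
tcp_rot: [3.141, 0.0, 1.729]
ft_force: [-1.1, 2.0, 3.3]
opening: 0.629
```

```bash
python3 -m inch '[[0,0,0,0,0,0,0.5],[0,0,0,0,0,0,1],[0,0,0,0,0,0,1],[0,0,0,0,0,0,1],[0,0,0,0,0,0,1],[0,0,0,0,0,0,1],[0,0,0,0,0,20,1],[0,0,0,0,0,40,1],[0,0,0,0,0,45,1],[0,0,-6,0,0,5,1]]'; python3 -m inch '[[0,0,-8.4,0,0,0,1],[0,0,-8.4,0,0,0,1],[0,0,-8.4,0,0,0,1],[0,0,-8.4,0,0,0,1],[0,0,-8.4,0,0,0,1],[0,0,-8.4,0,0,0,1],[0,0,-8.4,0,0,0,1],[0,0,-8.4,0,0,0,1],[0,0,-8.4,0,0,0,1],[0,0,-8.4,0,0,0,1]]'
python3 - <<'E'
from h import *
np.set_printoptions(precision=2,suppress=True)
s=state();p=s["eef_pos"]; print(p,s["tcp_rot"])
W=cloud(cam("scene"))
print(fit(W,lambda e:BR(0,0,3),[447,-120,.15],6,52,zmax=80))
try: fingers()
except Exception: pass
E
```

```text
t: 14.55
eef_pos: [450.5, -119.1, 114.2]
tcp_rot: [3.136, 0.003, 1.624]
ft_force: [-0.2, -0.0, -1.1]
opening: 1.001
t: 15.55
eef_pos: [448.7, -118.4, 110.0]
tcp_rot: [-3.141, 0.0, 0.152]
ft_force: [0.1, -0.1, 0.4]
opening: 0.998
[ 448.68 -118.41  110.01] [-3.14  0.    0.15]
(array([ 445.91, -118.94,    0.17]), np.float64(0.7456981754099434), 929)
blob px [332 157   9  19 133] x' y' z  pct 3/50/97 [[44.1, -11.6, 143.2], [46.6, -2.2, 163.7], [52.7, 11.5, 180.4]] zmin-eef 32.8
blob px [295 168   9  18 120] x' y' z  pct 3/50/97 [[-59.6, -11.9, 145.7], [-56.0, -5.3, 165.2], [-50.4, 10.3, 181.0]] zmin-eef 34.8
```

```bash
python3 -m inch '[[0,0,0.5,0,0,-35,1],[0,0,0,0,0,-40,1],[0,0,0,0,0,-35,1],[0,0,0,0,0,0,0.5],[0,0,0,0,0,0,0.2],[0,0,0,0,0,0,0],[0,0,0,0,0,0,-0.2],[0,0,0,0,0,0,-0.3],[0,0,0,0,0,0,-0.3],[0,0,0,0,0,0,-0.4]]';python3 -m inch '[[0,0,0,0,0,0,-0.4],[0,0,0,0,0,0,-0.4]]'
```

```text
t: 16.65
eef_pos: [448.9, -118.5, 0.5]
tcp_rot: [3.141, -0.001, 0.167]
ft_force: [-0.2, 0.5, -0.0]
opening: 0.464
t: 16.85
eef_pos: [448.7, -118.4, 0.2]
tcp_rot: [-3.142, 0.0, 0.167]
ft_force: [-1.0, -0.3, 4.9]
opening: 0.379
```

```bash
python3 -m inch '[[0,0,0,0,0,3,-0.4],[0,0,0,0,0,25,-0.4],[0,0,0,0,0,40,-0.4],[0,0,0,0,0,42,-0.4],[0,0,-1.4,5,-35,0,-0.4],[0,0,-1.4,5,-38,0,-0.4],[0,0,-1.4,5,-38,0,-0.4],[0,0,-1.4,5,-38,0,-0.4],[0,0,-1.4,5,-38,0,-0.4],[0,0,-1.4,6,-36,0,-0.4]]'; python3 -m inch '[[0,0,0,0,0,0,-0.4],[0,0,0,0,0,0,-0.4]]'
python3 - <<'E'
from h import *
np.set_printoptions(precision=3,suppress=True)
s=state();p=s["eef_pos"]; print(p,s["tcp_rot"])
c=cam("scene");W=cloud(c)
print("br",fit(W,lambda e:BR(0,0,e[0]),[p[0]-3,p[1],.02,p[2]+3],p[2]-3,48,zmax=p[2]+80))
print("rack s",fit(W,lambda e:RACK,[477,-341.5,.02],3,75,zmax=80))
cv2.imwrite("pics/s4.png",cv2.resize(c["color"][150:310,310:480,::-1],None,fx=4,fy=3.7,interpolation=cv2.INTER_CUBIC))
E
```

```text
t: 17.85
eef_pos: [479.3, -342.9, 109.6]
tcp_rot: [-3.141, 0.001, 0.019]
ft_force: [0.7, 0.6, -3.4]
opening: 0.378
t: 18.05
eef_pos: [479.1, -341.6, 109.2]
tcp_rot: [-3.14, 0.001, 0.02]
ft_force: [-1.2, 0.6, -4.1]
opening: 0.374
[ 479.095 -341.568  109.215] [-3.14   0.001  0.02 ]
br (array([ 473.973, -340.623,    0.038,  111.983]), np.float64(0.8645179226773374), 1504)
rack s (array([ 476.203, -341.522,    0.021]), np.float64(0.7536147842225631), 1517)
```

View pics/s4.png

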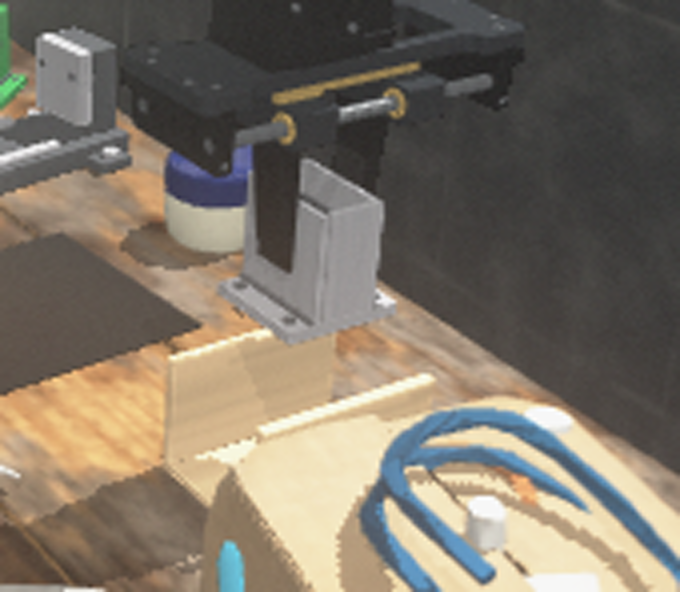

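```bash
python3 -m inch '[[0,0,0,2,-1,-15,-0.4],[0,0,0,0,0,-15,-0.4],[0,0,0,0,0,-8,-0.4],[0,0,0,0,0,-5,-0.4],[0,0,0,0,0,-5,-0.4],[0,0,0,0,0,-5,-0.4],[0,0,0,0,0,0,-0.4]]'
```

```text
t: 18.8
eef_pos: [481.6, -342.3, 56.6]
tcp_rot: [-3.141, 0.0, 0.021]
ft_force: [-0.7, 0.4, -4.4]
opening: 0.378
```

```bash
python3 -m inch '[[0,0,0,0,0,-6,-0.4],[0,0,0,0,0,-8,-0.4],[0,0,0,0,0,-8,-0.4],[0,0,0,0,0,-8,-0.4],[0,0,0,0,0,-8,-0.4],[0,0,0,0,0,-6,-0.4],[0,0,0,0,0,-4,-0.4],[0,0,0,0,0,-1.5,-0.4],[0,0,0,0,0,0,-0.4]]';python3 -m inch '[[0,0,0,0,0,-1.5,-0.4],[0,0,0,0,0,-1.2,-0.4],[0,0,0,0,0,-1.2,-0.4],[0,0,0,0,0,0,-0.4]]'
```

```text
t: 19.7
eef_pos: [481.8, -342.5, 7.4]
tcp_rot: [-3.142, -0.0, 0.021]
ft_force: [0.5, 1.0, -4.2]
opening: 0.374
t: 20.1
eef_pos: [481.7, -342.4, 3.6]
tcp_rot: [-3.142, -0.0, 0.021]
ft_force: [-0.2, 0.9, -4.6]
opening: 0.378
```

```bash
python3 -m inch '[[0,0,0,0,0,-0.7,-0.4],[0,0,0,0,0,-0.7,-0.4],[0,0,0,0,0,0,-0.4]]'
```

```text
t: 20.4
eef_pos: [481.8, -342.5, 3.2]
tcp_rot: [3.141, -0.0, 0.021]
ft_force: [-3.0, 0.6, 9.0]
opening: 0.377
```

Contact with the floor. Release, rise clear, and check.

```bash
python3 -m inch '[[0,0,0,0,0,0.5,-0.1],[0,0,0,0,0,0,0.2],[0,0,0,0,0,0,0.4],[0,0,0,0,0,0,0.4],[0,0,0,0,0,0,0.4],[0,0,0,0,0,0,0.4],[0,0,0,0,0,20,0.4],[0,0,0,0,0,40,0.4],[0,0,0,0,0,45,0.4],[0,0,0,0,0,45,0.4]]'; python3 -m inch '[[0,0,0,-30,35,20,0.4],[0,0,0,-30,40,0,0.4],[0,0,0,-30,40,0,0.4],[0,0,0,-30,40,0,0.4],[0,0,0,0,0,0,0.4],[0,0,0,0,0,0,0.4]]'
python3 - <<'E'
from h import *
np.set_printoptions(precision=3,suppress=True)
for n in("scene","top"):
    c=cam(n);W=cloud(c)
    print(n,"br+rack",fit(W,lambda e:[b for b in BR(e[0],e[1],6)]+RACK,[477,-342,.02,0,0],3,75,zmax=85))
    Q=W[(np.hypot(W[...,0]-479,W[...,1]+342)<34)]; print("top z",np.nanpercentile(Q[:,2],[90,98]))
    a=c["color"][120:300,280:480] if n=="scene" else c["color"][130:250,240:450]
    cv2.imwrite(f"pics/end_{n}.png",cv2.resize(a[...,::-1],None,fx=3.6,fy=3.3,interpolation=cv2.INTER_CUBIC))
    if n=="top":
        for k in("jelly_jar","bit_jar","bracket"):
            for r in regions_of(k,n)[:3]: print(k,r["score"],np.nanmedian(W[r["pixels"]],0))
a,b=[cv2.imread(f"pics/end_{n}.png") for n in("scene","top")]
a=cv2.resize(a,(400,330)); b=cv2.resize(b,(400,330)); cv2.imwrite("pics/end.png",np.hstack([a,b]))
E
```

```text
t: 21.4
eef_pos: [481.5, -342.2, 154.3]
tcp_rot: [-3.141, 0.0, 0.021]
ft_force: [0.3, -0.3, -0.1]
opening: 0.703
t: 22.0
eef_pos: [362.0, -187.4, 173.3]
tcp_rot: [3.141, -0.001, 0.021]
ft_force: [1.0, 0.3, -0.0]
opening: 0.699
scene br+rack (array([ 476.311, -341.506,    0.023,    0.949,   -0.491]), np.float64(0.7520964866663782), 1695)
top z [74.636 75.912]
top br+rack (array([ 480.118, -342.246,    0.017,   -0.488,    3.226]), np.float64(1.3029287498495723), 1359)
top z [75.842 78.3  ]
jelly_jar 0.75 [599.449 -84.315  60.736]
jelly_jar 0.19 [452.75   58.288  60.598]
bit_jar 0.57 [ 606.418 -178.542   49.005]
bracket 0.95 [ 480.838 -343.813   56.316]
bracket 0.86 [575.479 210.025  49.973]
bracket 0.85 [341.082 137.749  50.691]
```

View pics/end.png

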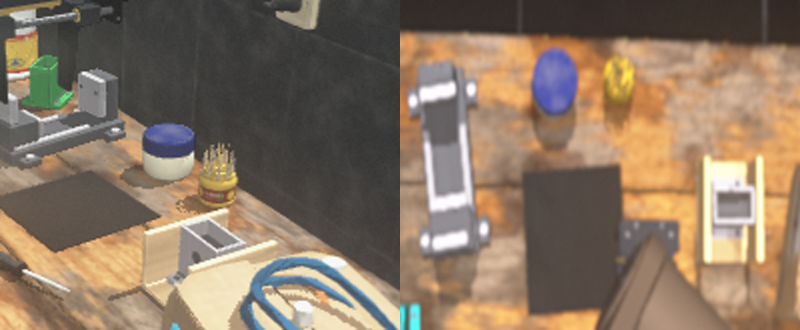

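```bash
python3 -c "
from h import *
print(ticket.job_done(), state()['t'])"
```

```text
the job is handed in; nothing more can be done
the job is handed in; nothing more can be done
```

The bracket is standing in the plywood rack and the job is handed in, at about 22 s of the 72 s allowed. I opened the vise jaw about 48 mm, drew the bracket roughly 15 mm out from under the lip and stood it on the mat. There I let go, took it again across its 36 mm way, lowered it into the rack until it touched the floor, released it and moved the arm clear.

**Problem on the way:** the first attempt on the jaw's fin closed on nothing. The cameras showed the real fingertips about 33 mm above the reported TCP, so I corrected for that, and every later grip closed at the expected width. The largest force reading I saw was about 18 N, while gripping the fin.

**Last checks:**
- **Position:** the scene camera puts the bracket within 1 mm of the rack's centre and square to it. Its top reads about 76 mm up, which fits the foot lying flat on the floor.
- **Disagreement:** the top camera's fit was noisier and put the bracket about 3 mm off to one side. Its picture shows the bracket between the walls, and the sideways force stayed at 1 N or less while lowering.
- **Surroundings:** the two jars and the green and turquoise look-alikes stand where they were, within measuring error.

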